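Turn the paint-pot carousel to its arrow

ROBOT

A 6-joint arm with a two-finger parallel gripper is mounted at the origin on the work surface. World frame = base frame: x ahead of the robot, y to its left, z up, the work surface at z = 0. Lengths are in m, angles in degrees, forces in N, time in s.
With the tool pointing down it reaches from about 0.3 to 0.95 m from the base axis. Payload 3.1 kg.
Tool frame: the origin (TCP) lies between the finger pads; the fingertips stand 19 mm ahead of it and the grasp point (between the pads) is the TCP; z points along the fingers, y is the line along which they close (so a half turn about z gives the same grasp; the last joint's range is limited). The gripper opens to 85 mm and grips with 20 to 120 N. Pads are 22 mm wide; open, the fingers measure 114 mm over their backs; the gripper's body (76 mm by 85 mm) begins 54 mm behind the grasp point. The pads swing forward as they close: fully open they stand 13 mm farther back than shut.
Start: joints at [65.965, 17.653, 93.61, -0, 68.738, -3.994], TCP at [0.214, 0.587, 0.25] pointing down, gripper open.
Joint ranges: [-175.34, 175.34], [-45.06, 112.39], [2.9, 150.54], [-68.45, 248.45], [3.09, 151.38], [-168.51, 168.51]. Speed limits (degrees/s): [159.86, 159.86, 180, 180, 180, 180].

INTERFACE

Orientations are given as [roll, pitch, yaw] about the fixed x, y, z axes, in that order (R = Rz(yaw) Ry(pitch) Rx(roll)).
In Python, from workcell import sensors, camera, finish_job, look_for gives the robot as it stands.
- The arm moves only by the tool carry_out, never from a script. Its argument "deltas" is a list of rows, each a list of 3 entries, a list of its own where there are three numbers: the turn, a rotation vector about the tool's x, y, z in degrees, then the shift along the tool's x, y, z in cm, then the finger opening in cm, from 0 to 8.54. In form: [[[wx, wy, wz], [x, y, z], fingers], ...]. A call has 1 to 20 rows; each row is the pose to reach, as a shift and turn from the pose commanded when the call began, along the tool's axes at that moment; what a row does not reach only later rows make up. A row lasts 1/8 s, in which the tool goes at most 62.5 mm and 10.7 degrees, less where a joint would pass 70% of its speed; a pose out of reach is approached as far as the arm can. A call with a gripper value outside its range is refused whole. The fingers move at their own pace and stop on an object; "newtons" is the grip in N (left out, the last holds). Time passes only in rows, so rows that repeat a pose let the fingers close. It gives the time, the measured TCP pose, the force, the opening and the grip force at its end, in the units of the state.
- sensors.get_state(): the state, without advancing time (a new reading comes with each control period).
- camera(name): name is "scene" or "top" or "wrist"; returns a dict with "img" (400x640x3 uint8, red, green, blue), "range_z" (400x640 float32, m along the optical axis (not along the pixel's ray), 0 where there is no reading), "camera_matrix" (3x3 intrinsics, pixels), "R" (3x3) and "t" (3): a world point X has camera coordinates R X + t; the wrist camera has in their place "T_tool_cam" (4x4, takes a point from camera to tool coordinates, whose origin is the TCP and whose axes are the flange's). Camera axes: x right, y down, z forward; pixel columns grow to the right and rows downward; lengths in m; the calibration is good to about 2 mm. A picture is of the moment at which its call begins: read the wrist's pose just before it.
- finish_job(): hands the job in; it is judged then, once.
Trained networks look in a picture, given as the dict that the camera call returned (one of the last four; its "shot" number tells which), for a name from the list of things; names that differ only in an ending like _2 or _b are one class to them, and where a whole thing is asked for, a point or a joint stands for the part that bears it (a point fixed in the world has none). Each returns a list of dicts, best first, with "p" (0 to 1); they miss things now and then, are a little off and sometimes report something else, mostly with a low value. They report only what shows in the picture. A call takes as long as a camera call.
- look_for(picture, thing): "extent" ([centre column, centre row, width, height] in pixels, round what is visible of it).
The state is a dict: "time_s": time; "q": joint angles; "qd": joint speeds; "effort": joint torques, N m; "ee_pos": TCP position; "tcp_rot": TCP orientation; "contact_force": force on the tool from outside, world axes, zero at the start; "moment": the same for the moment, N m; "gripper_width": finger opening in m; "grasp_force": force on a finger pad.
Only numpy, scipy, OpenCV 4.12 (cv2) and the standard library are available. Lean on these libraries where they do the work, as an engineer would, in place of code of your own. Each camera call takes 0.05 s, during which the arm holds its last target. There are 200 camera calls.

TASK

Dress the shop counter: with a fingertip, push gently on the bare outer part of the carousel's arms, without gripping them or flicking it into a spin, until the arm with the blue paint pot points straight along the brass arrow, and leave it at rest there. Do not touch the paint pots, and leave the brush jar, the ink bottle and the wooden figure standing where they are.

Things in the scene. Friction and masses are not known exactly. Their poses are not given: they have to be found in the camera images.
- carousel (a joint): Angle of the four-armed paint-pot carousel about its upright axis, rad, counter-clockwise from above. At 0 (and 2 pi) the blue pot's arm lies over the brass arrow; starts from 1.0 to 5.28. Turns freely both ways (stops far off, at -7 and 13); friction about 0.12 N m (1 N at an arm's end), no spring: it stays where it is left.
- stand: Fixed round wooden foot, 156 mm across, 12 mm high, with a post in the middle. Origin on the table, on the turning axis; x axis along the brass arrow: a flat strip 12 mm wide, 5 mm high on the table, pointing outward from 68 to 196 mm from the axis, its outer head 34 mm wide. The arrow does not turn with the arms.
- hub (a point): Point on the turning axis at the arms' mid-height, 46 mm above the table. Its x axis turns with the carousel, along the blue arm; red, yellow and white arms follow at 90, 180, 270 degrees counter-clockwise from above. The wooden hub is 52 mm across, low and smooth, its top 60 mm above the table.
- arrow (a point): Fixed point above the brass arrow, 130 mm from the axis, 46 mm above the table: where the blue arm's tip point must come.
- tip_blue (a point): Point on the arm that carries the blue pot, on its middle line, 130 mm from the axis, 46 mm above the table. The arm is a level aluminium bar 14 mm wide and 16 mm high (38 to 54 mm above the table), ending 135 mm from the axis; push its bare part, 85 to 135 mm from the axis. Only the table and the arrow are under it.
- pot_blue: Paint pot, all blue, 43 mm diameter and 37 mm high, top 73 mm above the table, fixed in a 47 mm ring on the carousel arm, centred 60 mm from the axis; origin at the centre of its underside.
- tip_red (a point): Point on the arm that carries the red pot, on its middle line, 130 mm from the axis, 46 mm above the table. The arm is a level aluminium bar 14 mm wide and 16 mm high (38 to 54 mm above the table), ending 135 mm from the axis; push its bare part, 85 to 135 mm from the axis. Only the table and the arrow are under it.
- pot_red: Paint pot, all red, 43 mm diameter and 37 mm high, top 73 mm above the table, fixed in a 47 mm ring on the carousel arm, centred 60 mm from the axis; origin at the centre of its underside.
- tip_yellow (a point): Point on the arm that carries the yellow pot, on its middle line, 130 mm from the axis, 46 mm above the table. The arm is a level aluminium bar 14 mm wide and 16 mm high (38 to 54 mm above the table), ending 135 mm from the axis; push its bare part, 85 to 135 mm from the axis. Only the table and the arrow are under it.
- pot_yellow: Paint pot, all yellow, 43 mm diameter and 37 mm high, top 73 mm above the table, fixed in a 47 mm ring on the carousel arm, centred 60 mm from the axis; origin at the centre of its underside.
- tip_white (a point): Point on the arm that carries the white pot, on its middle line, 130 mm from the axis, 46 mm above the table. The arm is a level aluminium bar 14 mm wide and 16 mm high (38 to 54 mm above the table), ending 135 mm from the axis; push its bare part, 85 to 135 mm from the axis. Only the table and the arrow are under it.
- pot_white: Paint pot, all white, 43 mm diameter and 37 mm high, top 73 mm above the table, fixed in a 47 mm ring on the carousel arm, centred 60 mm from the axis; origin at the centre of its underside.
- brush_jar: Loose open glass jar 66 mm across and 85 mm high with paint brushes standing in it to 180 mm height; bystander. Origin at the centre of its underside.
- ink_bottle: Loose amber ink bottle with black cap, 48 mm across, 95 mm high; bystander. Origin at the centre of its underside.
- manikin: Loose small wooden artist's figure on a round 68 mm foot, 166 mm high; bystander. Origin at the centre of its underside.

How it is judged (in metres and radians):
At the end, for the whole second after the job is handed in: The blue arm's tip point is within 12 mm (about 5 degrees) of the point over the arrow, the carousel at rest, the three bystanders upright and within 15 mm of where they stood (horizontal distance between tip_blue and arrow below 0.012 m and velocity of joint carousel between -0.05 and 0.05 rad/s and distance of each of brush_jar, ink_bottle, manikin from where it was at the start of the episode below 0.015 m and angle between each of brush_jar, ink_bottle, manikin's own z axis and vertical below 0.1 rad); the robot touches nothing.
It fails at once if a paint pot is touched (over 0.5 N) by the fingers or the arm (contact force between any of the fingers, the arm and pot_blue above 0.5 N or contact force between any of the fingers, the arm and pot_red above 0.5 N or contact force between any of the fingers, the arm and pot_yellow above 0.5 N or contact force between any of the fingers, the arm and pot_white above 0.5 N).
It fails at once if the carousel is gripped or shoved hard: the fingers press on it with over 18 N (contact force between the fingers and stand above 18 N).
It fails at once if the carousel is flicked: faster than 4 rad/s (velocity of joint carousel above 4 rad/s or velocity of joint carousel below -4 rad/s).
It fails at once if a bystander is moved or lifted by more than 15 mm, or tipped by more than 0.3 rad (distance of any of brush_jar, ink_bottle, manikin from where it was at the start of the episode above 0.015 m or angle between any of brush_jar, ink_bottle, manikin's own z axis and vertical above 0.3 rad).
It also fails if it takes over 58 s, if anything falls off the work surface, if the arm or the gripper's body presses on something with over 40 N, if the wrist force passes 120 N, or if a joint passes its speed limit or range.

## Working session

There is one attempt and no reset: what is moved stays moved. The work goes in short steps, Python scripts to look and compute and a tool call to move; the robot and the scene stay as the last step left them, time stands still between calls to the robot, and variables do not carry over. Pictures are saved under pics/ and viewed, at most 10 in all, crops included, and the job is handed in when it is done.

Besides the shell and the picture viewer there is one more tool, called after ">>>" as name(argument=value, ...) on one line, values as JSON. carry_out: Moves the arm, as the interface text tells. Its arguments: {"type":"object","properties":{"deltas":{"type":"array","items":{"type":"array"}},"newtons":{"type":"number"}},"required":["deltas"]}

```bash
mkdir -p pics
cat > h.py <<'E'
import numpy as np, cv2
from workcell import sensors, camera, finish_job, look_for
def world(p,mask=None):
    z=p['range_z']; K=p['camera_matrix']; v,u=np.mgrid[:400,:640]
    c=np.stack([(u-K[0,2])/K[0,0]*z,(v-K[1,2])/K[1,1]*z,z],-1)
    return (c-p['t'])@p['R']   # R^T (c-t)
E
python3 - <<'E'
from h import *
s=sensors.get_state(); print({k:s[k] for k in('time_s','ee_pos','tcp_rot','gripper_width')})
p=camera('top'); cv2.imwrite('pics/top.png',p['img'][:,:,::-1]); W=world(p)
for n in ['pot_blue','pot_red','pot_yellow','pot_white','stand','brush_jar','ink_bottle','manikin']:
    for d in look_for(p,n)[:1]:
        c,r,w,h=d['extent']; print(n,round(d['p'],2),np.round(d['extent']),W[int(r),int(c)].round(3))
p=camera('scene'); cv2.imwrite('pics/scene.png',p['img'][:,:,::-1])
E
```

```text
{'time_s': 0.0, 'ee_pos': array([0.2139148 , 0.58641689, 0.2490388 ]), 'tcp_rot': array([-1.79868103e+02, -8.56557763e-03,  1.59956368e+02]), 'gripper_width': 0.08539178526934024}
pot_blue 0.68 [380. 229.  16.  18.] [ 0.536 -0.119  0.073]
pot_red 0.7 [367. 202.  19.  13.] [ 0.607 -0.086  0.074]
pot_yellow 0.47 [337. 215.  13.  11.] [ 0.575 -0.009  0.072]
pot_white 0.75 [349. 244.  18.  17.] [ 0.497 -0.038  0.076]
stand 0.74 [458. 213.  41.  34.] [ 0.569 -0.297  0.164]
brush_jar 0.76 [459. 210.  41.  32.] [ 0.574 -0.297  0.165]
ink_bottle 0.69 [337. 215.  14.  17.] [ 0.575 -0.007  0.075]
manikin 0.77 [433. 173.  37.  35.] [ 0.677 -0.252  0.122]
```

View pics/top.png

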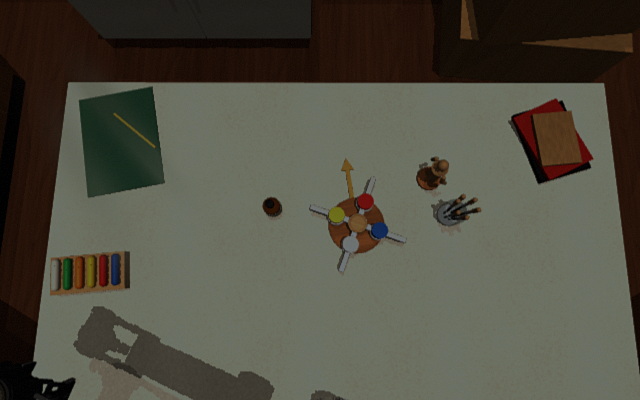

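View pics/scene.png

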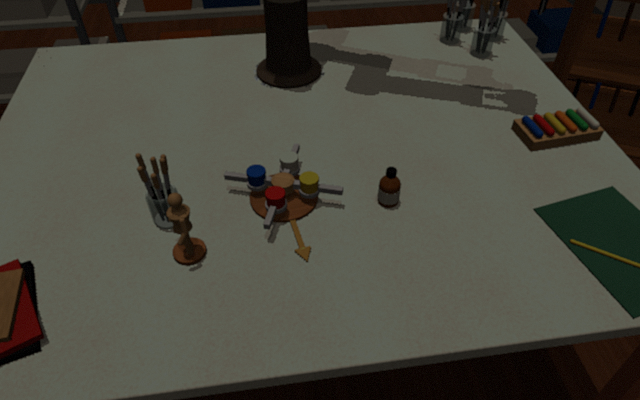

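The top picture shows the hub at about (358,224) and the arrow head at (347,160). The blue arm points right to (405,239), so the way home is about 118° counter-clockwise. The ink bottle is at (272,207), the manikin at (433,173) and the jar at (455,211). The scene picture agrees, and the robot side of the carousel is clear.

```bash
cat >> h.py <<'E'
def fit(p):
    W=world(p); hsv=cv2.cvtColor(p['img'],cv2.COLOR_RGB2HSV); H,S,V=[hsv[...,i].astype(int) for i in range(3)]
    near=np.hypot(W[...,0]-.554,W[...,1]+.063)<.23
    a=near&(H>8)&(H<28)&(S>90)&(W[...,2]<.02)&(W[...,2]>-.01)&(V>60)&(np.hypot(W[...,0]-.554,W[...,1]+.063)>.09)
    n,l,st,c=cv2.connectedComponentsWithStats(a.astype(np.uint8),connectivity=8)
    k=1+np.argmax(st[1:,4]); P=W[l==k][:,:2]
    m=near&(W[...,2]>.040)&(W[...,2]<.060); A=W[m][:,:2]
    return W,P,A
def arms(A,h):
    # mean 4-fold direction of bare arm points 88..133 mm from hub
    d=A-h; r=np.hypot(*d.T); d=d[(r>.09)&(r<.135)]; t=np.arctan2(d[:,1],d[:,0])
    return np.degrees(np.angle(np.exp(4j*t).mean()))/4, abs(np.exp(4j*t).mean()), len(d)
E
python3 - <<'E'
from h import *
from scipy.optimize import minimize
p=camera('top'); W,P,A=fit(p)
r=minimize(lambda h:-arms(A,h)[1],[.554,-.063],method='Nelder-Mead'); h=r.x
print('hub',h,arms(A,h)); 
for h in (h,np.array([.554,-.063])):
    d=P-h; print(len(P),'arrow',np.degrees(np.arctan2(*d.mean(0)[::-1])),np.hypot(*d.T).min(),np.hypot(*d.T).max())
    print('arm', arms(A,h))
c=W[195:220,262:283]; print('ink',np.median(c[c[...,2]>.05],0))
E
```

```text
hub [ 0.55460609 -0.06327741] (np.float64(-19.43698948669464), np.float64(0.9884870738293717), 368)
198 arrow 8.48825968268303 0.08946355221035371 0.19386491659568106
arm (np.float64(-19.43698948669464), np.float64(0.9884870738293717), 368)
198 arrow 8.344441905066306 0.09004543272666785 0.19442222693540806
arm (np.float64(-19.428674838622996), np.float64(0.9882695361097451), 369)
ink [0.5967845  0.16410041 0.06810055]
```

>>> carry_out(deltas=[[[0, 0, 0], [-46.1, -41.3, 0], 0], [[0, 0, 0], [-46.1, -41.3, 0], 0], [[0, 0, 0], [-46.1, -41.3, 0], 0], [[0, 0, 0], [-46.1, -41.3, 0], 0], [[0, 0, 0], [-46.1, -41.3, 0], 0], [[0, 0, 0], [-46.1, -41.3, 0], 0], [[0, 0, 0], [-46.1, -41.3, 0], 0], [[0, 0, 0], [-46.1, -41.3, 0], 0], [[0, 0, 0], [-46.1, -41.3, 0], 0], [[0, 0, 0], [-46.1, -41.3, 0], 0], [[0, 0, 0], [-46.1, -41.3, 0], 0], [[0, 0, 0], [-46.1, -41.3, 0], 0], [[0, 0, 0], [-46.1, -41.3, 8], 0], [[0, 0, 0], [-46.1, -41.3, 8], 0], [[0, 0, 0], [-46.1, -41.3, 8], 0]])

```text
time_s: 2.42
ee_pos: [0.5041, 0.0423, 0.169]
tcp_rot: [-179.9, -0.2, 160.1]
contact_force: [0.5, 0.6, 0.7]
gripper_width: -0.0001
grasp_force: 0.0
```

Run:
```python
from h import *
from scipy.spatial.transform import Rotation as R
s=sensors.get_state(); print({k:s[k] for k in('time_s','ee_pos','tcp_rot','gripper_width')})
M=R.from_euler('xyz',s['tcp_rot'],degrees=True).as_matrix()
hub=np.array([.5546,-.0633])
p0=np.array([.506,.041,.17])
for a in range(115,221,7):
    t=np.radians(a); w=np.r_[hub+.115*np.array([np.cos(t),np.sin(t)]),.053]
    print(a,(M.T@(w-s['ee_pos'])*100).round(1))
```

```text
{'time_s': 2.425, 'ee_pos': array([0.50405331, 0.04226995, 0.16903089]), 'tcp_rot': array([-179.9264563 ,   -0.22272868,  160.06501457]), 'gripper_width': -9.310366530184705e-05}
115 [-0.3 -0.  11.6]
122 [ 0.7 -1.1 11.6]
129 [ 1.5 -2.3 11.6]
136 [ 2.1 -3.5 11.6]
143 [ 2.6 -4.8 11.6]
150 [ 2.9 -6.2 11.6]
157 [ 3.1 -7.6 11.6]
164 [ 3.1 -9.  11.6]
171 [  2.9 -10.4  11.6]
178 [  2.5 -11.7  11.6]
185 [  2.  -13.   11.6]
192 [  1.4 -14.3  11.6]
199 [  0.5 -15.4  11.6]
206 [ -0.4 -16.4  11.6]
213 [ -1.5 -17.4  11.6]
220 [ -2.6 -18.1  11.6]
```

>>> carry_out(deltas=[[[0, 0, 0], [-0.3, 0, 6], 0], [[0, 0, 0], [-0.3, 0, 11.6], 0], [[0, 0, 0], [-0.3, 0, 11.6], 0], [[0, 0, 0], [0.7, -1.1, 11.6], 0], [[0, 0, 0], [1.5, -2.3, 11.6], 0], [[0, 0, 0], [1.8, -2.9, 11.6], 0], [[0, 0, 0], [2.1, -3.5, 11.6], 0], [[0, 0, 0], [2.4, -4.2, 11.6], 0], [[0, 0, 0], [2.6, -4.8, 11.6], 0], [[0, 0, 0], [2.9, -6.2, 11.6], 0], [[0, 0, 0], [3.1, -7.6, 11.6], 0], [[0, 0, 0], [3.1, -9.0, 11.6], 0], [[0, 0, 0], [2.9, -10.4, 11.6], 0], [[0, 0, 0], [2.5, -11.7, 11.6], 0], [[0, 0, 0], [2.0, -13.0, 11.6], 0], [[0, 0, 0], [1.4, -14.3, 11.6], 0], [[0, 0, 0], [0.5, -15.4, 11.6], 0], [[0, 0, 0], [-0.4, -16.4, 11.6], 0], [[0, 0, 0], [-0.4, -16.4, 11.6], 0], [[0, 0, 0], [-0.2, -15.5, 11.6], 0]])

```text
time_s: 4.92
ee_pos: [0.4545, -0.1052, 0.0542]
tcp_rot: [-180.0, -0.0, 159.9]
contact_force: [0.1, -0.3, 0.4]
gripper_width: 0.0001
grasp_force: 0.0
```

Run:
```python
from h import *
s=sensors.get_state(); print({k:s[k] for k in('time_s','ee_pos','contact_force')})
p=camera('top'); W,P,A=fit(p)
hub=np.array([.5546,-.0633])
print(arms(A,hub))
cv2.imwrite('pics/t2.png',cv2.resize(p['img'][130:310,240:500,::-1],None,fx=3,fy=3))
```

```text
{'time_s': 4.925, 'ee_pos': array([ 0.45445404, -0.10523756,  0.05420039]), 'contact_force': array([ 0.07811203, -0.25552075,  0.42539166])}
(np.float64(37.42368702852239), np.float64(0.9886730348510809), 270)
```

View pics/t2.png

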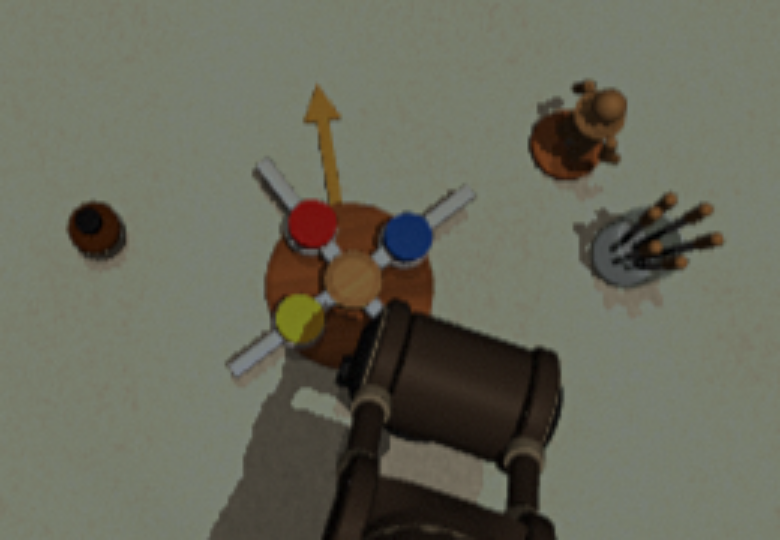

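Run:
```python
from h import *
from scipy.spatial.transform import Rotation as R
s=sensors.get_state()
M=R.from_euler('xyz',s['tcp_rot'],degrees=True).as_matrix()
hub=np.array([.5546,-.0633])
for a in list(range(92,177,6))+[174,176]:
    t=np.radians(a); w=np.r_[hub+.115*np.array([np.cos(t),np.sin(t)]),.053]
    print(a,(M.T@(w-s['ee_pos'])*100).round(1))
```

```text
92 [-3.7 17.9  0.1]
98 [-2.6 17.4  0.1]
104 [-1.6 16.8  0.1]
110 [-0.6 16.1  0.1]
116 [ 0.2 15.2  0.1]
122 [ 1.  14.3  0.1]
128 [ 1.7 13.3  0.1]
134 [ 2.3 12.3  0.1]
140 [ 2.8 11.2  0.1]
146 [ 3.1 10.   0.1]
152 [3.3 8.8 0.1]
158 [3.4 7.6 0.1]
164 [3.4 6.4 0.1]
170 [3.3 5.2 0.1]
176 [3.  4.1 0.1]
174 [3.1 4.5 0.1]
176 [3.  4.1 0.1]
```

>>> carry_out(deltas=[[[0, 0, 0], [0, 0, -5], 0], [[0, 0, 0], [0, 0, -10], 0], [[0, 0, 0], [0, 0, -10], 0], [[0, 0, 0], [-1, 5, -10], 0], [[0, 0, 0], [-2, 10, -10], 0], [[0, 0, 0], [-3, 15, -10], 0], [[0, 0, 0], [-3.7, 17.9, -10], 0], [[0, 0, 0], [-3.7, 17.9, -10], 0], [[0, 0, 0], [-3.7, 17.9, -5], 0], [[0, 0, 0], [-3.7, 17.9, 0.1], 0], [[0, 0, 0], [-3.7, 17.9, 0.1], 0]])

```text
time_s: 6.35
ee_pos: [0.5441, 0.0497, 0.0481]
tcp_rot: [-179.7, -0.7, 159.9]
contact_force: [-0.4, 0.7, 0.8]
gripper_width: -0.0001
grasp_force: 0.0
```

>>> carry_out(deltas=[[[0, 0, 0], [1.1, -0.5, 0], 0], [[0, 0, 0], [2.1, -1.1, 0], 0], [[0, 0, 0], [3.1, -1.8, 0], 0], [[0, 0, 0], [3.5, -2.2, 0], 0], [[0, 0, 0], [3.9, -2.7, 0], 0], [[0, 0, 0], [4.7, -3.6, 0], 0], [[0, 0, 0], [5.4, -4.6, 0], 0], [[0, 0, 0], [6.0, -5.6, 0], 0], [[0, 0, 0], [6.5, -6.7, 0], 0], [[0, 0, 0], [6.8, -7.9, 0], 0], [[0, 0, 0], [7.0, -9.1, 0], 0], [[0, 0, 0], [7.1, -10.3, 0], 0], [[0, 0, 0], [7.1, -11.5, 0], 0], [[0, 0, 0], [7.0, -12.3, 0], 0], [[0, 0, 0], [7.0, -12.7, 0], 0], [[0, 0, 0], [7.0, -12.7, 0], 0]])

```text
time_s: 8.35
ee_pos: [0.4409, -0.0453, 0.0531]
tcp_rot: [-180.0, -0.0, 159.9]
contact_force: [0.5, 0.1, -0.2]
gripper_width: -0.0002
grasp_force: 0.0
```

Run:
```python
from h import *
s=sensors.get_state(); print({k:s[k] for k in('time_s','ee_pos','contact_force')})
hub=np.array([.5546,-.0633])
p=camera('top'); W,P,A=fit(p)
d=P-hub; print('arrow',len(P),np.degrees(np.arctan2(*d.mean(0)[::-1])))
print(arms(A,hub))
cv2.imwrite('pics/t3.png',cv2.resize(p['img'][130:310,240:500,::-1],None,fx=3,fy=3))
```

```text
{'time_s': 8.35, 'ee_pos': array([ 0.44091566, -0.04526725,  0.05313953]), 'contact_force': array([ 0.53584533,  0.09057488, -0.21641208])}
arrow 190 8.606626296105807
(np.float64(1.6043307049439774), np.float64(0.9874466317357553), 283)
```

View pics/t3.png

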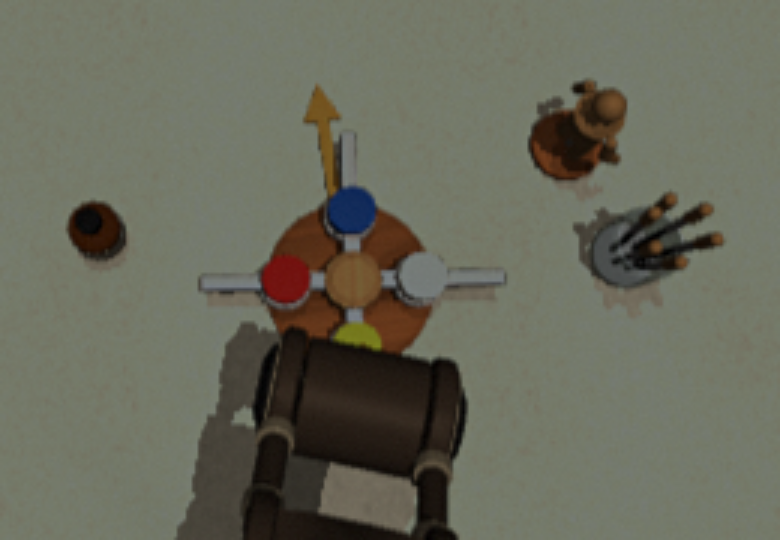

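The carousel is about 7° short of the arrow, which is a 13.8 mm push at the finger. The bystanders have not moved.

>>> carry_out(deltas=[[[0, 0, 0], [-0.1, -0.5, 0], 0], [[0, 0, 0], [-0.2, -0.9, 0], 0], [[0, 0, 0], [-0.4, -1.3, 0], 0], [[0, 0, 0], [-0.4, -1.3, 0], 0], [[0, 0, 0], [-0.4, -1.3, 0], 0], [[0, 0, 0], [0, 0, 0], 0], [[0, 0, 0], [0, 1.5, 0], 0], [[0, 0, 0], [0, 1.5, -5], 0], [[0, 0, 0], [0, 1.5, -10], 0], [[0, 0, 0], [4, 1.5, -15], 0], [[0, 0, 0], [8, 1.5, -18], 0], [[0, 0, 0], [12, 1.5, -18], 0], [[0, 0, 0], [12, 1.5, -18], 0]])

```text
time_s: 10.02
ee_pos: [0.3317, 0.0117, 0.2332]
tcp_rot: [180.0, 0.0, 160.1]
contact_force: [0.9, 0.2, 0.5]
gripper_width: 0.0002
grasp_force: 0.0
```

Run:
```python
from h import *
s=sensors.get_state(); print({k:s[k] for k in('time_s','ee_pos','contact_force')})
hub=np.array([.5546,-.0633])
p=camera('top'); W,P,A=fit(p)
d=P-hub; print('arrow',len(P),np.degrees(np.arctan2(*d.mean(0)[::-1])))
print(arms(A,hub))
cv2.imwrite('pics/t4.png',cv2.resize(p['img'][130:310,240:500,::-1],None,fx=3,fy=3))
```

```text
{'time_s': 10.025, 'ee_pos': array([0.33173121, 0.01167157, 0.23316412]), 'contact_force': array([0.87034736, 0.23241523, 0.46500058])}
arrow 110 8.65555202442771
(np.float64(8.294923446095911), np.float64(0.9882797075867683), 371)
```

View pics/t4.png

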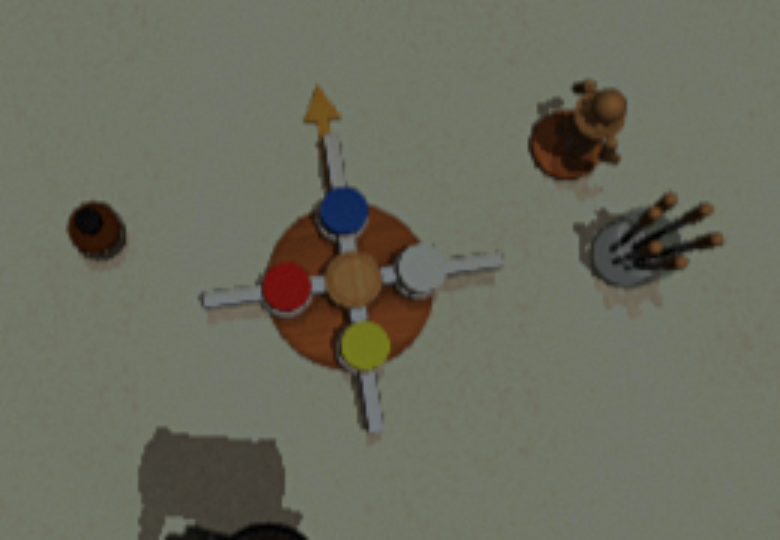

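The blue arm now lies over the arrow: it measures 8.3° and the arrow about 8.5°. The robot is clear and the bystanders stand where they were.

```bash
python3 -c "
from h import *
print(finish_job())"
```

```text
the job is handed in; nothing more can be done
None
```

The blue arm lies along the brass arrow, within about 0.5° by my last camera measurement. The arm was clear of everything and the bystanders were standing where they had been, and I handed the job in without getting a verdict back.

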